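# Start the hot plate under the tea kettle

### The arm

A 6-joint arm with a two-finger parallel gripper is mounted at the origin on the work surface. World frame = base frame: x ahead of the robot, y to its left, z up, the work surface at z = 0. Lengths are in m, angles in rad, forces in N, time in s.
With the tool pointing down it reaches from about 0.25 to 0.775 m from the base axis. Payload 8.9 kg.
Tool frame: the origin (TCP) lies midway between the tips of the shut fingers; the grasp point (between the pads) lies behind it (env.grip_point_offset is the z of the grasp point in the tool frame, in m); z points along the fingers, y is the line along which they close (so a half turn about z gives the same grasp; the last joint's range is limited). The gripper opens to 85 mm and grips with 20 to 120 N. Pads are 22 mm wide; open, the fingers measure 114 mm over their backs; the gripper's body (76 mm by 85 mm) begins 54 mm behind the grasp point. The pads swing forward as they close: fully open they stand 13 mm farther back than shut.
Start: joints at [1.171, 0.291, -0.153, 1.127, 0, 1.431], TCP at [0.135, 0.507, 0.231] pointing down, gripper open.
Joint ranges: [-2.52, 2.52], [-0.91, 1.74], [-1.3, 1.37], [-1.96, 2.02], [-1.52, 1.47], [-3.14, 3.14]. Speed limits (rad/s): [2.22, 2.22, 2.79, 3.14, 3.14, 3.14].

### API

Orientations are given as a 3x3 rotation matrix whose columns are the frame's x, y, z axes.
In Python, from plant import env, snapshot, get_calibration gives the robot as it stands.
- The arm moves only by the tool move_arm, never from a script. Its argument "deltas" is a list of rows, each an object with "travel": the shift along the world's x, y, z in units of 30 mm (1.0 is 30 mm), a list of three; "rotation": the turn, a rotation vector about the world's x, y, z in units of 4 degrees (1.0 is 4 degrees), a list of three; "claw": the closure in counts, from 0 (fully open) to 255 (shut). A call has 1 to 20 rows; each row shifts and turns the commanded pose from where the row before left it; what a row does not reach is not made up. A row lasts 1/10 s, in which the tool goes at most 50 mm and 8.59 degrees, less where a joint would pass 70% of its speed; a pose out of reach is approached as far as the arm can. A call with a number of a shift or a turn outside -1 to 1 is refused whole. A call with a gripper value outside its range is refused whole. The fingers move at their own pace and stop on an object; "squeeze" is the grip in N (left out, the last holds). Time passes only in rows, so rows that do not move let the fingers close. It gives the time, the measured TCP pose, the force, the opening and the grip force at its end, in the units of the state.
- env.observe(): the state, without advancing time (a new reading comes with each control period).
- snapshot(name): name is "scene" or "top" or "wrist"; returns (picture, depth): 384x512x3 uint8, red, green, blue; 384x512 float32, m along the optical axis (not along the pixel's ray), 0 where there is no reading.
- get_calibration(name): a dict with "K" (3x3 intrinsics, pixels), "k1" (the pictures are not rectified: a ray, as slopes to the right and down, at radius r is drawn at 1 + k1 r^2 times it, then the intrinsics apply), "rvec" (rotation vector, rad) and "tvec" (3), from world to camera coordinates, as OpenCV has them; the wrist camera has in their place "hand_eye" (4x4, takes a point from camera to tool coordinates, whose origin is the TCP and whose axes are the flange's). Camera axes: x right, y down, z forward; pixel columns grow to the right and rows downward; lengths in m; the calibration is good to about 2 mm. A picture is of the moment at which its call begins: read the wrist's pose just before it. get_calibration takes no time and is no camera call.
- env.job_done(): hands the job in; it is judged then, once.
The state is a dict: "time": time; "joint_pos": joint angles; "qd": joint speeds; "joint_efforts": joint torques, N m; "ee_pos": TCP position; "ee_rot": TCP orientation; "ft_force": force on the tool from outside, world axes, zero at the start; "moment": the same for the moment, N m; "grip_width": finger opening in m; "finger_force": force on a finger pad.
Only numpy, scipy, OpenCV 4.12 (cv2) and the standard library are available. Lean on these libraries where they do the work, as an engineer would, in place of code of your own. Each camera call takes 0.05 s, during which the arm holds its last target. There are 200 camera calls.

### The job

The kettle is on the hot plate: wake the plate with the long bar-shaped key, let that key come back up, then press the round key to start the boil and let it come up too. Do not press the square key, and leave the tea glass on its coaster beside the plate where it stands.

Things in the scene. Friction and masses are not known exactly. Their poses are not given: they have to be found in the camera images.
- bar_key_top (a point): Centre of the top of the bar key, aluminium, 58 x 18 mm, long side along its y. All 3 keys: in a row along x, 70 mm apart, any order, on the black strip at the right (-y) side of a fixed white hot plate. Key tops are level, 73 mm above the counter and 15 mm above their surrounds when up; 8 mm travel straight down, spring 2 N to start, 5.5 N at the bottom; pressed from 5 mm down; they spring back.
- round_key_top (a point): Centre of the top of the round key, aluminium, 36 mm across; height, travel and spring as the bar key. Key points move with the keys; their axes are the hot plate's (x along the key row, z up). The hot plate is 300 mm along x, 360 mm along y, 55 mm high, turned up to 0.25 rad; the row lies 45 mm in from its right edge.
- square_key_top (a point): Centre of the top of the square key, aluminium, 32 x 32 mm, not to be pressed; height, travel and spring as the bar key. Beyond the keys a loose steel kettle, 144 mm wide, top 180 mm above the counter, stands on the round plate, its centre 195 mm to the left (+y) of the key row, spout away from the keys.
- glass_center (a point): Centre (half-way up) of the empty tulip tea glass, 92 mm tall, 56 mm across the rim, loose, upright on a red coaster 5 mm thick to the right (-y) of the hot plate, 135 mm or more from the key row; z up. To be left alone. Two more such glasses stand on the oval tray farther right.

How it is judged:
By the outcome, as a careful person would: the job done as asked, in the order asked, and still so for the second after the job is handed in, with the robot touching nothing.
It also fails if it takes over 35 s, if anything falls off the work surface, if the arm or the gripper's body presses on something with over 40 N, if the wrist force passes 120 N, or if a joint passes its speed limit or range.

## Working session

There is one attempt and no reset: what is moved stays moved. The work goes in short steps, Python scripts to look and compute and a tool call to move; the robot and the scene stay as the last step left them, time stands still between calls to the robot, and variables do not carry over. Pictures are saved under pics/ and viewed, at most 10 in all, crops included, and the job is handed in when it is done.

Besides the shell and the picture viewer there is one more tool, called after ">>>" as name([rows], argument=value, ...), one row to a line, values as JSON. move_arm: Moves the arm, as the interface text tells. Its arguments: {"type":"object","properties":{"deltas":{"type":"array","items":{"type":"object","properties":{"travel":{"type":"array","items":{"type":"number"}},"rotation":{"type":"array","items":{"type":"number"}},"claw":{"type":"number"}}}},"squeeze":{"type":"number"}},"required":["deltas"]}

```bash
mkdir -p pics; cat > h.py <<'E'
import numpy as np, cv2
from plant import env, snapshot, get_calibration
def cloud(name, d, st=None):
    c=get_calibration(name); K=np.array(c["K"],float); k1=float(c["k1"])
    v,u=np.mgrid[0:d.shape[0],0:d.shape[1]].astype(np.float64)
    p=cv2.undistortPoints(np.stack([u,v],-1).reshape(-1,1,2),K,np.array([k1,0,0,0.])).reshape(*d.shape,2)
    P=np.dstack([p*d[...,None],d])
    if "rvec" in c:
        R=cv2.Rodrigues(np.array(c["rvec"],float))[0]; t=np.array(c["tvec"],float).ravel()
        W=(P-t)@R
    else:
        H=np.array(c["hand_eye"]); R=np.array(st["ee_rot"])
        W=(P@H[:3,:3].T+H[:3,3])@R.T+np.array(st["ee_pos"])
    W[d==0]=np.nan
    return W
E
python3 - <<'E'
from h import *
st=env.observe(); print({k:np.round(v,3).tolist() for k,v in st.items()}, env.grip_point_offset)
for n in ("top","scene"):
    p,d=snapshot(n); cv2.imwrite(f"pics/{n}1.png",p[...,::-1]); np.save(f"{n}1.npy",cloud(n,d)); np.save(f"{n}1p.npy",p)
E
```

```text
{'time': 0.0, 'joint_pos': [1.171, 0.291, -0.154, 1.127, 0.0, 1.432], 'qd': [0.001, 0.0, 0.0, 0.001, 0.001, 0.002], 'joint_efforts': [0.001, -53.714, 33.137, 0.016, -0.0, -0.0], 'ee_pos': [0.135, 0.507, 0.231], 'ee_rot': [[-0.966, 0.258, -0.001], [0.258, 0.966, -0.001], [0.0, -0.001, -1.0]], 'ft_force': [-0.508, 0.133, -0.823], 'moment': [-0.02, -0.021, -0.047], 'finger_force': 0.0, 'grip_width': 0.085} -0.0187
```

View pics/top1.png

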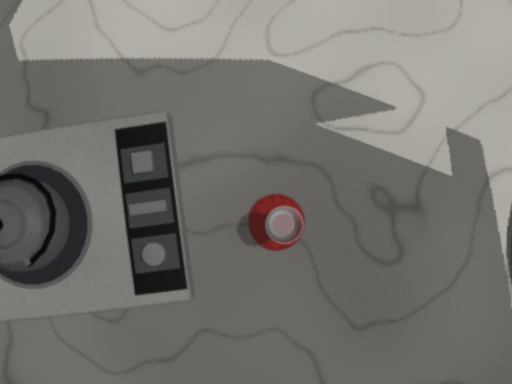

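View pics/scene1.png

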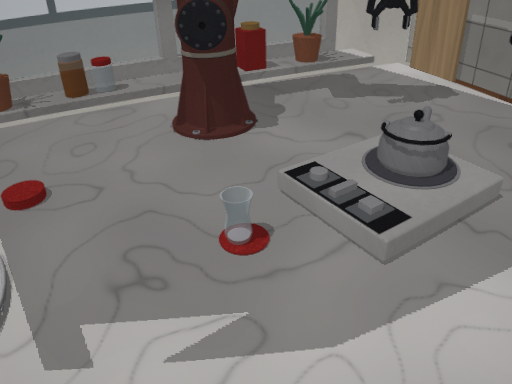

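The top view shows the square key at (142,161), the bar at (147,207), the round key at (153,254) and the glass at (284,224). Next I'll turn these pixels into positions.

```bash
python3 - <<'E'
from h import *
W=np.load("top1.npy"); p=np.load("top1p.npy")
for n,(u,v) in dict(sq=(142,161),bar=(147,207),rnd=(153,254),strip=(150,231),glass=(284,224),plate=(190,300),kettle=(5,225)).items(): print(n,W[v,u].round(4))
# key tops by height
z=W[...,2]; m=((z>0.066)&(z<0.082)).astype(np.uint8); m[:,:115]=0; m[:,195:]=0
n,l,s,c=cv2.connectedComponentsWithStats(m)
T=[]
for i in range(1,n):
    if s[i,4]>80:
        q=W[l==i]; print(s[i].tolist(),q.mean(0).round(4),((q.min(0)+q.max(0))/2).round(4), np.ptp(q,0).round(3)); T.append(q.mean(0))
print("rowdir",T[-1]-T[0], np.arctan2(*(T[0]-T[-1])[1::-1]))
g=W[200:250,250:310].reshape(-1,3); g=g[g[:,2]>0.085]; print("glass rim",len(g),np.nanmean(g,0) if len(g) else 0,np.nanmax(g[:,2]) if len(g) else 0)
W=np.load("scene1.npy")
for n,(u,v) in dict(rnd=(319,174),bar=(344,188),sq=(371,205)).items(): print(n,W[v,u].round(4))
E
```

```text
sq [0.6509 0.0665 0.0749]
bar [0.5818 0.0564 0.0734]
rnd [0.5118 0.0454 0.0719]
strip [0.5457 0.0546 0.0559]
glass [ 0.5616 -0.152   0.0133]
plate [ 0.433  -0.0017 -0.0014]
kettle [0.549  0.2414 0.153 ]
[130, 151, 24, 23, 467] [0.6497 0.067  0.0728] [0.6497 0.0683 0.0717] [0.034 0.037 0.011]
[128, 199, 39, 17, 466] [0.5816 0.0561 0.0729] [0.5819 0.0571 0.0714] [0.026 0.059 0.01 ]
[142, 242, 24, 24, 437] [0.5126 0.0448 0.0728] [0.5125 0.0453 0.0715] [0.034 0.034 0.01 ]
rowdir [-1.37108024e-01 -2.22243427e-02 -3.01955773e-05] 0.16069600250384175
glass rim 422 [ 0.56188346 -0.14803917  0.09365426] 0.09997680646840183
rnd [0.5273 0.0371 0.073 ]
bar [0.5892 0.0532 0.0702]
sq [0.6616 0.0592 0.0733]
```

```bash
python3 - <<'E'
from h import *
W=np.load("scene1.npy")
for u,v in ((202,25),(215,120),(240,195),(400,40),(415,130),(425,112)): print((u,v),W[v,u].round(3))
A=np.vstack([np.load(f).reshape(-1,3) for f in("top1.npy","scene1.npy")]); x,y,z=A.T
m=(x>0.05)&(x<0.7)&(y>-0.1)&(y<0.65)&(z>0.12); q=A[m]; print(len(q),q.min(0).round(3),q.max(0).round(3))
E
```

```text
(202, 25) [ 0.117 -0.047  0.298]
(215, 120) [ 0.079 -0.02   0.037]
(240, 195) [ 0.543 -0.134  0.081]
(400, 40) [-1.379  1.933 -0.192]
(415, 130) [0.572 0.224 0.147]
(425, 112) [0.497 0.322 0.142]
11136 [ 0.05 -0.1   0.12] [0.624 0.577 0.355]
```

>>> move_arm([
  {"travel": [0,0,0.5],"rotation": [0,0,0],"claw": 255},
  {"travel": [0,0,0.5],"rotation": [0,0,0],"claw": 255},
])

```text
time: 0.3
ee_pos: [0.1351, 0.5067, 0.261]
ee_rot: [[-0.966, 0.258, -0.001], [0.258, 0.966, -0.002], [0.0, -0.002, -1.0]]
ft_force: [0.2, 0.4, 0.3]
grip_width: 0.0591
finger_force: 0.0
```

>>> move_arm([
  {"travel": [0.75,-0.75,0],"rotation": [0,0,0],"claw": 255},
  {"travel": [0.75,-0.75,0],"rotation": [0,0,0],"claw": 255},
  {"travel": [0.75,-0.75,0],"rotation": [0,0,0],"claw": 255},
  {"travel": [0.75,-0.75,0],"rotation": [0,0,0],"claw": 255},
  {"travel": [0.75,-0.75,0],"rotation": [0,0,0.5],"claw": 255},
  {"travel": [0.75,-0.75,0],"rotation": [0,0,0.5],"claw": 255},
  {"travel": [0.75,-0.75,0],"rotation": [0,0,0.5],"claw": 255},
  {"travel": [0.75,-0.75,0],"rotation": [0,0,0.5],"claw": 255},
  {"travel": [0.75,-0.75,0],"rotation": [0,0,0.5],"claw": 255},
  {"travel": [0.75,-0.75,0],"rotation": [0,0,0.5],"claw": 255},
  {"travel": [0.75,-0.75,0],"rotation": [0,0,0.5],"claw": 255},
  {"travel": [0.75,-0.75,0],"rotation": [0,0,0.5],"claw": 255},
  {"travel": [0.75,-0.75,0],"rotation": [0,0,0.5],"claw": 255},
  {"travel": [0.75,-0.75,0],"rotation": [0,0,0.5],"claw": 255},
  {"travel": [0.75,-0.75,0],"rotation": [0,0,0.5],"claw": 255},
  {"travel": [0.75,-0.75,0],"rotation": [0,0,0.5],"claw": 255},
  {"travel": [0.75,-0.75,0],"rotation": [0,0,0],"claw": 255},
  {"travel": [0.75,-0.75,0],"rotation": [0,0,0],"claw": 255},
  {"travel": [0.75,-0.75,0],"rotation": [0,0,0],"claw": 255},
  {"travel": [0.65,-0.75,0],"rotation": [0,0,0],"claw": 255},
])

```text
time: 2.3
ee_pos: [0.5831, 0.0561, 0.2608]
ee_rot: [[-0.988, -0.157, -0.001], [-0.157, 0.988, 0.0], [0.001, 0.0, -1.0]]
ft_force: [0.5, 0.5, 0.5]
grip_width: -0.0002
finger_force: 0.0
```

>>> move_arm([
  {"travel": [0,0,0],"rotation": [0,0,0],"claw": 255},
])

```text
time: 2.4
ee_pos: [0.584, 0.0546, 0.2603]
ee_rot: [[-0.988, -0.154, -0.0], [-0.154, 0.988, -0.001], [0.001, -0.001, -1.0]]
ft_force: [-0.9, 0.6, -0.3]
grip_width: 0.0001
finger_force: 0.0
```

```bash
python3 - <<'E'
from h import *
st=env.observe(); p,d=snapshot("wrist"); cv2.imwrite("pics/w1.png",p[...,::-1]); W=cloud("wrist",d,st); np.save("w1.npy",W)
z=W[...,2]; m=((z>0.064)&(z<0.084)).astype(np.uint8)
n,l,s,c=cv2.connectedComponentsWithStats(m)
for i in range(1,n):
    if s[i,4]>150:
        q=W[l==i]; print(s[i].tolist(),q.mean(0).round(4), np.ptp(q,0).round(3))
print(np.round(st["ee_pos"],4), st["time"])
E
```

```text
[241, 91, 32, 33, 838] [0.5096 0.046  0.0731] [0.036 0.035 0.006]
[60, 107, 33, 40, 582] [ 0.5623 -0.1613  0.0749] [0.043 0.034 0.02 ]
[88, 108, 17, 37, 160] [ 0.5541 -0.1291  0.0739] [0.038 0.02  0.02 ]
[362, 108, 62, 105, 390] [0.5334 0.1894 0.0791] [0.127 0.05  0.014]
[232, 161, 50, 17, 784] [0.5783 0.0571 0.0728] [0.026 0.059 0.012]
[244, 210, 26, 26, 527] [0.6439 0.0681 0.0725] [0.03  0.035 0.011]
[0.584  0.0546 0.2603] 2.4
```

View pics/w1.png

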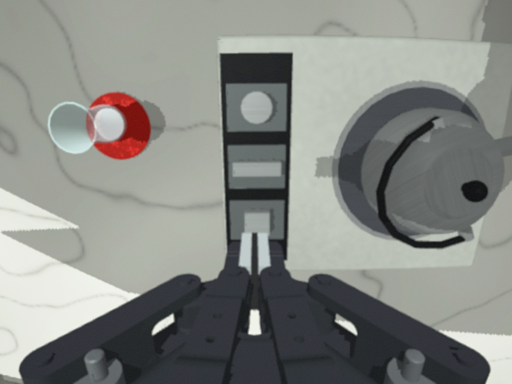

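The wrist view shows round (257,107), bar (257,169), square (257,222) and the kettle well to the right, so it agrees with the top view. The bar is at about (0.580, 0.057) and the round key at about (0.511, 0.0455). I'll descend over the bar now.

>>> move_arm([
  {"travel": [-0.13,0.07,-0.9],"rotation": [0,0,0],"claw": 255},
  {"travel": [0,0,-1],"rotation": [0,0,0],"claw": 255},
  {"travel": [0,0,-1],"rotation": [0,0,0],"claw": 255},
  {"travel": [0,0,-1],"rotation": [0,0,0],"claw": 255},
  {"travel": [0,0,-1],"rotation": [0,0,0],"claw": 255},
  {"travel": [0,0,-0.8],"rotation": [0,0,0],"claw": 255},
  {"travel": [0,0,-0.2],"rotation": [0,0,0],"claw": 255},
  {"travel": [0,0,0],"rotation": [0,0,0],"claw": 255},
])

```text
time: 3.25
ee_pos: [0.5774, 0.0599, 0.0839]
ee_rot: [[-0.987, -0.158, -0.002], [-0.158, 0.987, 0.0], [0.002, 0.0, -1.0]]
ft_force: [0.1, 0.3, 0.2]
grip_width: -0.0001
finger_force: 0.0
```

>>> move_arm([
  {"travel": [0.08,-0.1,-0.2],"rotation": [0,0,0],"claw": 255},
  {"travel": [0,0,-0.15],"rotation": [0,0,0],"claw": 255},
  {"travel": [0,0,-0.1],"rotation": [0,0,0],"claw": 255},
  {"travel": [0,0,-0.1],"rotation": [0,0,0],"claw": 255},
  {"travel": [0,0,0],"rotation": [0,0,0],"claw": 255},
])

```text
time: 3.75
ee_pos: [0.5816, 0.0562, 0.0681]
ee_rot: [[-0.988, -0.157, 0.001], [-0.157, 0.988, -0.0], [-0.001, -0.0, -1.0]]
ft_force: [1.1, -0.4, 3.2]
grip_width: 0.0004
finger_force: 1.9
```

>>> move_arm([
  {"travel": [0,0,-0.07],"rotation": [0,0,0],"claw": 255},
  {"travel": [0,0,-0.03],"rotation": [0,0,0],"claw": 255},
  {"travel": [0,0,0],"rotation": [0,0,0],"claw": 255},
])

```text
time: 4.05
ee_pos: [0.5815, 0.0562, 0.0651]
ee_rot: [[-0.988, -0.157, 0.001], [-0.157, 0.988, -0.0], [-0.001, -0.0, -1.0]]
ft_force: [1.9, -1.3, 5.3]
grip_width: 0.0
finger_force: 2.6
```

>>> move_arm([
  {"travel": [0,0,-0.03],"rotation": [0,0,0],"claw": 255},
  {"travel": [0,0,-0.02],"rotation": [0,0,0],"claw": 255},
  {"travel": [0,0,0],"rotation": [0,0,0],"claw": 255},
])

```text
time: 4.35
ee_pos: [0.5816, 0.0562, 0.0649]
ee_rot: [[-0.988, -0.157, 0.002], [-0.157, 0.988, -0.0], [-0.002, -0.001, -1.0]]
ft_force: [-2.3, -1.1, 17.5]
grip_width: 0.0
finger_force: 9.0
```

The force jumped to 17.5 N at z = 0.065, so the bar is at its stop. I'll lift, then move over the round key.

>>> move_arm([
  {"travel": [0,0,0.3],"rotation": [0,0,0],"claw": 255},
  {"travel": [0,0,0.6],"rotation": [0,0,0],"claw": 255},
  {"travel": [0,0,0.7],"rotation": [0,0,0],"claw": 255},
  {"travel": [0,0,0],"rotation": [0,0,0],"claw": 255},
  {"travel": [-0.8,-0.12,0],"rotation": [0,0,0],"claw": 255},
  {"travel": [-0.8,-0.12,0],"rotation": [0,0,0],"claw": 255},
  {"travel": [-0.7,-0.12,0],"rotation": [0,0,0],"claw": 255},
  {"travel": [0,0,0],"rotation": [0,0,0],"claw": 255},
])

```text
time: 5.15
ee_pos: [0.5081, 0.0456, 0.1102]
ee_rot: [[-0.988, -0.157, -0.004], [-0.157, 0.988, 0.0], [0.004, 0.001, -1.0]]
ft_force: [0.1, 0.4, 0.4]
grip_width: 0.0002
finger_force: 0.0
```

```bash
python3 - <<'E'
from h import *
for n in("top","scene"):
    p,d=snapshot(n); W=cloud(n,d); O=np.load(n+"1.npy"); cv2.imwrite(f"pics/{n}2.png",p[...,::-1])
    for k,(u,v) in (dict(sq=(142,161),bar=(147,207)) if n=="top" else dict(bar=(344,188),sq=(371,205))).items():
        f=lambda A:np.nanmedian(A[v-3:v+4,u-3:u+4,2]).round(4)
        print(n,k,f(O),f(W))
print(env.observe()["ee_pos"])
E
```

```text
top sq 0.0737 0.0733
top bar 0.0734 0.0733
scene bar 0.0702 0.07
scene sq 0.0722 0.0725
[0.51144671 0.04563373 0.11086947]
```

The bar key is back up, with its depth as before. The TCP is over the round key, so I'll press it now.

>>> move_arm([
  {"travel": [0,0,-0.5],"rotation": [0,0,0],"claw": 255},
  {"travel": [0,0,-0.5],"rotation": [0,0,0],"claw": 255},
  {"travel": [0,0,-0.2],"rotation": [0,0,0],"claw": 255},
  {"travel": [0,0,-0.15],"rotation": [0,0,0],"claw": 255},
  {"travel": [0,0,-0.1],"rotation": [0,0,0],"claw": 255},
  {"travel": [0,0,0],"rotation": [0,0,0],"claw": 255},
])

```text
time: 5.85
ee_pos: [0.5118, 0.0457, 0.0678]
ee_rot: [[-0.988, -0.158, -0.0], [-0.158, 0.988, 0.0], [0.0, 0.0, -1.0]]
ft_force: [-2.5, 0.6, 5.1]
grip_width: 0.0003
finger_force: 2.0
```

>>> move_arm([
  {"travel": [0,0,-0.07],"rotation": [0,0,0],"claw": 255},
  {"travel": [0,0,-0.05],"rotation": [0,0,0],"claw": 255},
  {"travel": [0,0,0],"rotation": [0,0,0],"claw": 255},
])

```text
time: 6.15
ee_pos: [0.5121, 0.0456, 0.065]
ee_rot: [[-0.988, -0.158, 0.001], [-0.158, 0.988, 0.0], [-0.001, -0.0, -1.0]]
ft_force: [-4.4, 1.1, 10.5]
grip_width: 0.0002
finger_force: 5.3
```

>>> move_arm([
  {"travel": [0,0,0.3],"rotation": [0,0,0],"claw": 255},
  {"travel": [0,0,0.8],"rotation": [0,0,0],"claw": 255},
  {"travel": [0,0,1],"rotation": [0,0,0],"claw": 255},
  {"travel": [0,0,1],"rotation": [0,0,0],"claw": 255},
  {"travel": [-0.5,0,1],"rotation": [0,0,0],"claw": 255},
  {"travel": [-1,0,1],"rotation": [0,0,0],"claw": 255},
  {"travel": [-1,0,1],"rotation": [0,0,0],"claw": 255},
  {"travel": [-0.5,0,0],"rotation": [0,0,0],"claw": 255},
  {"travel": [0,0,0],"rotation": [0,0,0],"claw": 255},
  {"travel": [0,0,0],"rotation": [0,0,0],"claw": 255},
])

```text
time: 7.15
ee_pos: [0.4225, 0.0454, 0.2474]
ee_rot: [[-0.988, -0.157, 0.001], [-0.157, 0.988, -0.0], [-0.001, -0.0, -1.0]]
ft_force: [0.2, 0.2, 1.1]
grip_width: -0.0004
finger_force: 0.0
```

```bash
python3 - <<'E'
from h import *
p,d=snapshot("scene"); W=cloud("scene",d); O=np.load("scene1.npy"); cv2.imwrite("pics/scene3.png",p[...,::-1])
for k,(u,v) in dict(rnd=(319,174),bar=(344,188),sq=(371,205)).items():
    f=lambda A:np.nanmedian(A[v-2:v+3,u-2:u+3,2]).round(4)
    print(k,f(O),f(W))
E
```

```text
rnd 0.0719 0.0721
bar 0.0702 0.0704
sq 0.0723 0.0723
```

View pics/scene3.png

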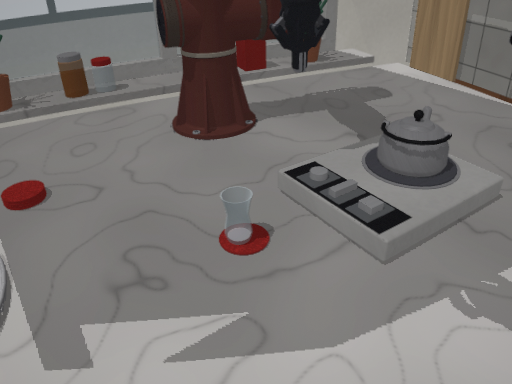

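All three keys are up (319,174), (344,188), (371,205). The glass at (237,215) and the kettle at (415,145) have not moved, and the arm is clear.

```bash
python3 -c "
from plant import env
print(env.job_done())"
```

```text
the job is handed in; nothing more can be done
None
```

I pressed the bar key to its stop and let it come back up, then did the same with the round key. The square key, kettle and glass were left untouched, and the job was handed in at about 7 s.

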